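# Pin the two-tier dessert stand together

## Robot

A 6-joint arm with a two-finger parallel gripper is mounted at the origin on a cart in front of the work surface, level with it; the furniture and walls round the work are solid. World frame = base frame: x ahead of the robot, y to its left, z up, the work surface at z = 0. Lengths are in m, angles in rad, forces in N, time in s.
With the tool pointing down it reaches from about 0.3 to 1 m from the base axis. Payload 5.1 kg.
Tool frame: the origin (TCP) lies between the finger pads; the fingertips stand 11 mm ahead of it and the grasp point (between the pads) lies 8 mm behind it; z points along the fingers, y is the line along which they close (so a half turn about z gives the same grasp; the last joint's range is limited). The gripper opens to 95 mm and grips with 3 to 60 N. Pads are 20 mm wide; open, the fingers measure 119 mm over their backs; the gripper's body (75 mm by 180 mm) begins 59 mm behind the grasp point.
Start: joints at [-1.372, 0.124, 1.65, -0, 1.367, -0.083], TCP at [0.181, -0.624, 0.226] pointing down, gripper open.
Joint ranges: [-2.61, 2.61], [-1.02, 2.33], [0.03, 2.71], [-1.35, 4.49], [0.32, 2.68], [-2.91, 2.91]. Speed limits (rad/s): [2.57, 2.57, 3.14, 3.14, 3.14, 3.14].

## Interface

Orientations are given as a unit quaternion [w, x, y, z].
In Python, from rig import manip gives the robot as it stands.
- The arm moves only by the shell command python3 -m creep 'ROWS' [FORCE]. ROWS is JSON, a list of rows, each a list of 3 entries, a list of its own where there are three numbers: the shift along the tool's x, y, z in m, then the turn about the tool's z in degrees, then the opening, from 0 (shut) to 1 (fully open). A call has 1 to 5 rows; each row is the pose to reach, as a shift and turn from the pose commanded when the call began, along the tool's axes at that moment; what a row does not reach only later rows make up. A row lasts 1/12 s, in which the tool goes at most 41.7 mm and 7.16 degrees, less where a joint would pass 70% of its speed; a pose out of reach is approached as far as the arm can. A call with a gripper value outside its range is refused whole. The fingers move at their own pace and stop on an object; FORCE is the grip in N (left out, the last holds). Time passes only in rows, so rows that repeat a pose let the fingers close. It gives the time, the measured TCP pose, the force, the opening and the grip force at its end, in the units of the state.
- manip.read_state(): the state, without advancing time (a new reading comes with each control period).
- manip.camera(name): name is "side" or "top"; returns the picture (480x640x3 uint8, red, green, blue); there is no depth.
- manip.get_calibration(name): a dict with "K" (3x3 intrinsics, pixels), "dist" ([k1, k2, p1, p2, k3] as OpenCV has them; the pictures are not rectified), "rvec" (rotation vector, rad) and "tvec" (3), from world to camera coordinates, as OpenCV has them. Camera axes: x right, y down, z forward; pixel columns grow to the right and rows downward; lengths in m; the calibration is good to about 2 mm. A picture is of the moment at which its call begins. get_calibration takes no time and is no camera call.
- manip.close_job(): hands the job in; it is judged then, once.
The state is a dict: "clock": time; "qpos": joint angles; "dq": joint speeds; "tau": joint torques, N m; "ee_pos": TCP position; "tcp_rot": TCP orientation; "contact_force": force on the tool from outside, world axes, zero at the start; "ft_torque": the same for the moment, N m; "width": finger opening in m; "gripper_force": force on a finger pad.
Only numpy, scipy, OpenCV 4.12 (cv2) and the standard library are available. Lean on these libraries where they do the work, as an engineer would, in place of code of your own. Each camera call takes 0.05 s, during which the arm holds its last target. There are 200 camera calls.

## Task

The two-tier dessert stand is stacked but not yet pinned: take the brass pin by its black knob out of its leaning rest and push it down through the upper tray and the loose brass column into the stand's base, feeling for the hidden holes, until it snaps into the spring clip and its collar sits down on the upper tray. Let go and leave the stand standing straight, with the two mills where they are.

Things in the scene. Friction and masses are not known exactly. Their poses are not given: they have to be found in the camera images.
- stand_base: Fixed base of the stand: dark steel foot 150 mm across carrying the round wooden lower tray (200 mm across, 12 mm thick, top face 45 mm above the table). Origin on the table on the stand's axis, z up. A vertical hole 15 mm across runs through the lower tray on that axis (33 to 45 mm above the table), leading to the spring clip.
- base_hole (a point): Centre of the hole's mouth in the top of the lower tray, on the base axis. Over it stands a loose brass column, whose place is not reported: 52 mm across, 60 mm tall, 0.22 kg, straight 14.8 mm hole right through. Its axis starts 4 to 11 mm off the base axis (up to 8 mm along the base's x and y), under the upper tray: feel for its hole with the pin. It slides when the pin in it is pushed sideways.
- clip (a point): Spring clip hidden in the base, on its axis, 20 mm above the table: two sprung round bars 8 mm thick, gap 8.4 mm. The pin's nose and bead spread them with some 5 to 20 N of downward push, then they snap into the pin's neck.
- upper_tray: Loose round wooden upper tray, 160 mm across, 0.22 kg, lying on the column. Origin at the centre of its underside (105 mm above the table), z up. It is a flat board 8 mm thick with a 15.2 mm hole through its centre. It starts up to 4 mm in x and y off the base axis and slides on the column when the pin pushes it sideways.
- pin: Brass pin, 155 mm long, 0.16 kg, tip down in the leaning rest. Origin at the centre of its tip, +z towards the knob. Flat nose 9.6 mm across, widening to a 12 mm bead 6 mm up; neck 8 mm across from 10 to 18 mm; shank 12 mm across up to 105 mm; collar 34 mm across from 105 to 110 mm; round black knob 22 mm across from 110 to 155 mm. Fully home its tip is 8 mm above the table.
- pin_rest: Fixed rest: marble slab 100 x 80 x 14 mm with a steel tube (26 mm outside, 15 mm bore, 60 mm deep, mouth about 77 mm above the table) leaning about 0.4 rad from upright towards its -x side. Origin under the slab's centre, z up. The pin stands in it tip down and must be drawn out along its own axis by 65 mm.
- pepper_mill: Dark wooden pepper mill, 57 mm across, 174 mm tall, a bystander. Origin under its centre.
- salt_mill: Pale wooden salt mill, 57 mm across, 162 mm tall, a bystander. Origin under its centre.
Not all that is in view belongs to the job. Leave any blue look-alike of the stand_base alone.

How it is judged:
By the outcome, as a careful person would: the job done as asked, in the order asked, and still so for the second after the job is handed in, with the robot touching nothing.
It also fails if it takes over 72 s, if anything falls off the work surface, if the arm or the gripper's body presses on something with over 40 N, if the wrist force passes 120 N, or if a joint passes its speed limit or range.

## Working session

There is one attempt and no reset: what is moved stays moved. The work goes in short steps, Python scripts to look and compute and a shell command to move; the robot and the scene stay as the last step left them, time stands still between calls to the robot, and variables do not carry over. Pictures are saved under pics/ and viewed, at most 10 in all, crops included, and the job is handed in when it is done.

```bash
mkdir -p pics; ls
python3 - <<'E'
from rig import manip
import cv2
for n in("side","top"):
    im=manip.camera(n); cv2.imwrite(f"pics/{n}0.png",im[:,:,::-1])
    c=manip.get_calibration(n); print(n,{k:__import__('numpy').round(v,4).tolist() for k,v in c.items()})
print(manip.read_state())
E
```

```text
pics
side {'K': [[529.6657, 0.0, 323.7611], [0.0, 529.6657, 245.0355], [0.0, 0.0, 1.0]], 'dist': [0.011, 0.0, 0.0, 0.0, 0.0], 'rvec': [2.2658, -0.1046, 0.0288], 'tvec': [-0.5922, 0.1548, 1.0722]}
top {'K': [[593.452, 0.0, 318.0867], [0.0, 593.452, 248.7988], [0.0, 0.0, 1.0]], 'dist': [-0.1966, 0.0, 0.0, 0.0, 0.0], 'rvec': [2.1364, -2.0952, 0.2029], 'tvec': [0.064, 0.6123, 1.3798]}
{'clock': 0.1, 'qpos': array([-1.37164244e+00,  1.24451273e-01,  1.65152546e+00, -3.64847117e-05,
        1.36747965e+00, -8.26143143e-02]), 'dq': array([-0.00179748, -0.00115032, -0.00150073,  0.00024244,  0.00068759,
        0.00051947]), 'tau': array([ 7.90894937e-04, -4.18882942e+01, -3.61096072e+01,  7.76888011e-02,
        4.61196515e-02, -8.01068063e-05]), 'ee_pos': array([ 0.1805794 , -0.6238383 ,  0.22450966]), 'tcp_rot': array([-9.29240834e-04,  9.90091290e-01,  1.40422113e-01, -7.21015638e-05]), 'contact_force': array([-0.46411345,  0.10477455,  0.43364713]), 'ft_torque': array([0.02047396, 0.03609564, 0.09952387]), 'gripper_force': 0.0, 'width': 0.09512483699158225}
```

View pics/side0.png

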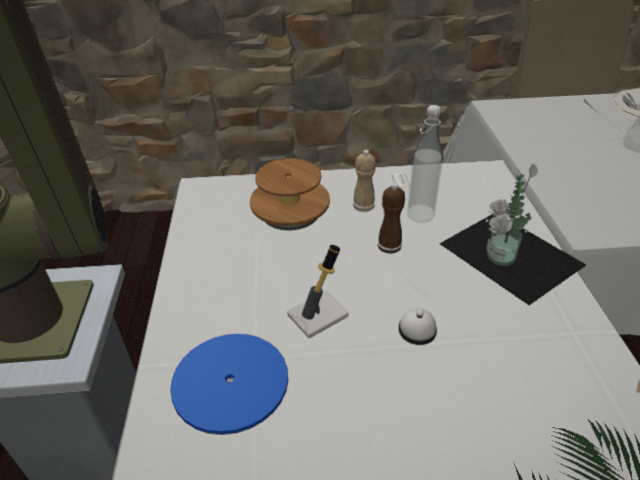

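View pics/top0.png

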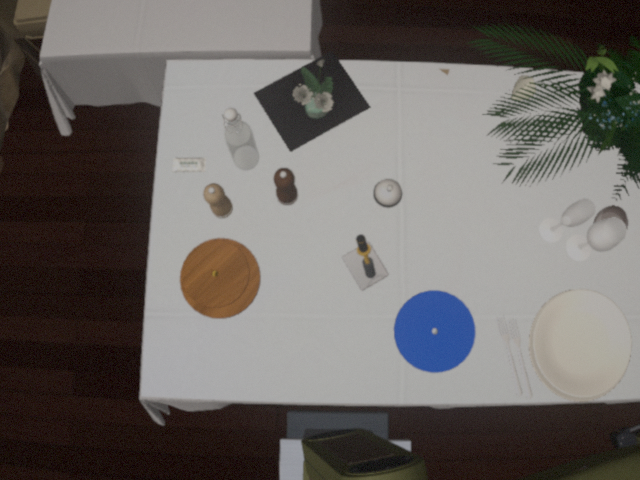

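```bash
cat > h.py <<'E'
import numpy as np,cv2
from rig import manip
def cal(n):
    c=manip.get_calibration(n); return [np.array(c[k],float) for k in("K","dist","rvec","tvec")]
def ray(n,p):
    K,d,r,t=cal(n);R=cv2.Rodrigues(r)[0]
    u=cv2.undistortPoints(np.array([[p]],float),K,d)[0,0]
    v=R.T@np.array([*u,1]); return -R.T@t.ravel(),v/np.linalg.norm(v)
def tri(a,b):
    (o1,v1),(o2,v2)=ray("side",a),ray("top",b)
    s=np.linalg.lstsq(np.c_[v1,-v2],o2-o1,rcond=None)[0]
    p,q=o1+s[0]*v1,o2+s[1]*v2; return (p+q)/2,np.linalg.norm(p-q)
def atz(n,p,z):
    o,v=ray(n,p); return o+v*(z-o[2])/v[2]
def proj(n,P):
    K,d,r,t=cal(n); return cv2.projectPoints(np.array(P,float).reshape(-1,1,3),r,t,K,d)[0][:,0]
def crop(im,x,y,w,h,W,H): return cv2.resize(im[y:y+h,x:x+w],(W,H),interpolation=cv2.INTER_CUBIC)
E
python3 - <<'E'
from h import *
s=cv2.imread("pics/side0.png");t=cv2.imread("pics/top0.png")
o=np.vstack([np.hstack([crop(s,240,150,100,75,400,300),crop(t,170,235,100,75,400,300)]),
 np.hstack([crop(s,270,240,100,75,400,300),crop(t,320,225,100,75,400,300)])])
cv2.imwrite("pics/crop1.png",o)
E
```

```text
(no output)
```

View pics/crop1.png

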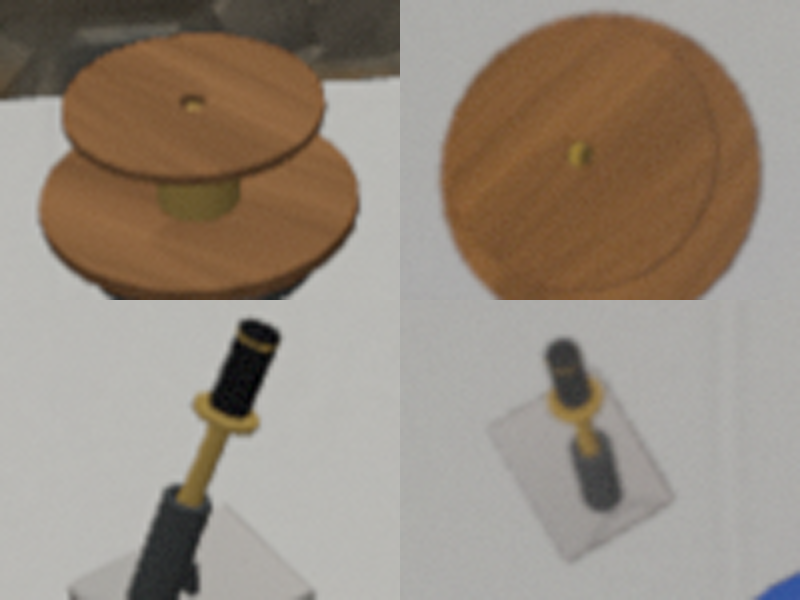

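Run:
```python
from h import *
from scipy.optimize import least_squares
print("hole",tri((287.9,175.7),(214.1,273.4)))
print("hole side/top@113",atz("side",(287.9,175.7),.113),atz("top",(214.1,273.4),.113))
k=tri((334.9,247.1),(360.4,236.1));c=tri((326.1,267.6),(363.4,249.6));m=tri((316.4,288.6),(367.1,259.6))
print("knob",k,"collar",c,"mouth",m); d=k[0]-m[0]; d/=np.linalg.norm(d); print("dir",d,np.arccos(d[2]),np.linalg.norm(k[0]-c[0]),np.linalg.norm(k[0]-m[0]))
for n,lo in(("top",0),("side",0)):
    im=cv2.imread(f"pics/{n}0.png"); hsv=cv2.cvtColor(im,cv2.COLOR_BGR2HSV)
    m=((hsv[...,0]<22)&(hsv[...,1]>105)&(hsv[...,2]>50)).astype(np.uint8)
    b=np.zeros_like(m)
    x,y,w,h=(170,230,100,95) if n=="top" else (240,150,100,80); b[y:y+h,x:x+w]=m[y:y+h,x:x+w]
    cs=max(cv2.findContours(b,0,1)[0],key=cv2.contourArea)[:,0].astype(float)
    print(n,cs.min(0),cs.max(0))
    if n=="top":
        sel=[p for p in cs if (p[0]-220)+(p[1]-277)>5]
        P=np.array([atz("top",p,.045) for p in sel])[:,:2]
        r=least_squares(lambda v:np.hypot(*(P-v[:2]).T)-v[2],[*P.mean(0),.1],loss='soft_l1',f_scale=.001)
        print("base",r.x,np.abs(r.fun).mean())
    else:
        sel=[p for p in cs if p[1]<186 and p[1]<180]
        P=np.array([atz("side",p,.113) for p in sel])[:,:2]
        r=least_squares(lambda v:np.hypot(*(P-v[:2]).T)-v[2],[*P.mean(0),.08],loss='soft_l1',f_scale=.001)
        print("upper(side)",r.x,np.abs(r.fun).mean(),len(sel))
print("marble corners", [atz("top",p,.014)[:2] for p in((341.5,257),(362.1,290.4),(388.2,274.2),(370,243))])
print("salt/pepper")
```

```text
hole (array([0.53727869, 0.31770292, 0.10896038]), np.float64(0.0013648444708963406))
hole side/top@113 [0.53663049 0.3110665  0.113     ] [0.53734906 0.31705345 0.113     ]
knob (array([ 0.61887298, -0.02018522,  0.16168463]), np.float64(0.006111036382406155)) collar (array([ 0.598679  , -0.02994424,  0.11976757]), np.float64(0.0012202062241587406)) mouth (array([ 0.58046392, -0.04209364,  0.0784736 ]), np.float64(0.005657471192924116))
dir [0.40760925 0.2324992  0.88306218] 0.4884480497363051 0.047540247430167305 0.0942300905570834
top [181. 239.] [258. 317.]
base [0.53679763 0.31503829 0.09492267] 0.0006199220823250277
side [250. 158.] [328. 225.]
upper(side) [0.53672137 0.31565534 0.07718039] 0.0011251917347528397 83
marble corners [array([0.60042757, 0.01735371]), array([ 0.51727233, -0.03476507]), array([ 0.5590249 , -0.09968555]), array([ 0.63757449, -0.0539265 ])]
salt/pepper
```

Run:
```python
from h import *
from scipy.optimize import least_squares
S=np.array([(334.9,247.1),(326.1,267.6),(316.4,288.6)]);T=np.array([(360.4,236.1),(363.4,249.6),(367.1,259.6)])
def pts(v):
    d=np.array([np.sin(v[3])*np.cos(v[4]),np.sin(v[3])*np.sin(v[4]),np.cos(v[3])])
    return v[:3]+np.outer([95,50,0],d)/1000
f=lambda v:np.r_[(proj("side",pts(v))-S).ravel(),(proj("top",pts(v))-T).ravel(),(v[2]-.077)/.002,(v[3]-.4)/.03,(v[4]-.52)/.05]
r=least_squares(f,[.58,-.042,.077,.4,.52]);print(r.x,r.fun.round(1),pts(r.x))
print(manip.read_state()['qpos'])
```

```text
[ 0.58071748 -0.04100495  0.07655737  0.44459998  0.50662382] [ 0.3 -0.3  0.8 -0.6  1.5 -0.1  0.5  2.3  0.4 -0.2 -0.4  1.2 -0.2  1.5
 -0.3] [[ 0.61644426 -0.02117892  0.16232173]
 [ 0.59952104 -0.0305702   0.12169651]
 [ 0.58071748 -0.04100495  0.07655737]]
[-1.37164244e+00  1.24451273e-01  1.65152546e+00 -3.64847117e-05
  1.36747965e+00 -8.26143143e-02]
```

```bash
python3 -m creep '[[[0.032,-0.025,0],0,1],[[0.064,-0.05,0],0,1],[[0.096,-0.075,0],0,1],[[0.128,-0.1,0],0,1],[[0.16,-0.125,0],0,1]]' 20; python3 -m creep '[[[0.032,-0.025,0],0,1],[[0.064,-0.05,0],0,1],[[0.096,-0.075,0],0,1],[[0.128,-0.1,0],0,1],[[0.16,-0.125,0],0,1]]'; python3 -m creep '[[[0.032,-0.025,0],-4,1],[[0.064,-0.05,0],-8,1],[[0.096,-0.075,0],-13,1],[[0.128,-0.1,0],-13,1],[[0.128,-0.1,0],-13,1]]'
```

```text
clock: 0.52
ee_pos: [0.3001, -0.4579, 0.225]
tcp_rot: [-0.0, 0.99, 0.14, -0.0]
contact_force: [0.9, -0.6, 0.5]
width: 0.0951
gripper_force: 0.0
clock: 0.93
ee_pos: [0.4191, -0.2932, 0.2253]
tcp_rot: [-0.0, 0.99, 0.14, -0.0]
contact_force: [0.5, -1.3, -0.5]
width: 0.0952
gripper_force: 0.0
clock: 1.35
ee_pos: [0.5162, -0.1583, 0.2252]
tcp_rot: [-0.001, 0.967, 0.255, 0.001]
contact_force: [-1.1, -0.4, -0.3]
width: 0.0952
gripper_force: 0.0
```

```bash
python3 -m creep '[[[0.036,-0.018,0],0,0.7],[[0.073,-0.035,0],0,0.7],[[0.11,-0.053,0],0,0.7],[[0.147,-0.07,0],0,0.7],[[0.147,-0.07,0.02],0,0.7]]'
python3 - <<'E'
from h import *
s=manip.camera("side")[:,:,::-1];t=manip.camera("top")[:,:,::-1]
cv2.imwrite("pics/crop2.png",np.hstack([crop(s,270,190,100,150,400,600),crop(t,310,175,100,150,400,600)]))
st=manip.read_state();print(st['ee_pos'],st['tcp_rot'])
E
```

```text
clock: 1.77
ee_pos: [0.6129, -0.0264, 0.2097]
tcp_rot: [0.001, 0.967, 0.254, 0.005]
contact_force: [-0.7, -0.6, 2.0]
width: 0.0682
gripper_force: 0.0
[ 0.6064284  -0.0295843   0.20177928] [-0.00112716  0.9675134   0.25279598 -0.00327879]
```

View pics/crop2.png

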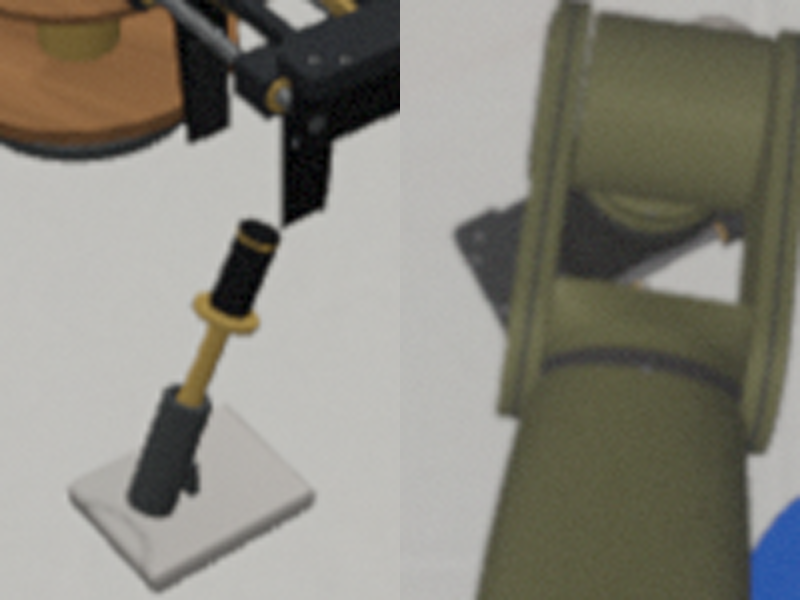

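```bash
python3 -m creep '[[[0,0,0.015],0,0.7],[[0,0,0.03],0,0.7],[[0,0,0.045],0,0.7],[[0,0,0.06],0,0.7],[[0,0,0.067],0,0.7]]';python3 -m creep '[[[0,0,0],0,0.7],[[0,0,0],0,0.7]]'
python3 - <<'E'
from h import *
s=manip.camera("side")[:,:,::-1]
cv2.imwrite("pics/crop3.png",crop(s,270,200,100,120,600,600*120//100*5//6))
st=manip.read_state();print(st['ee_pos'],st['tcp_rot'],st['contact_force'])
E
```

```text
clock: 2.28
ee_pos: [0.606, -0.0321, 0.1364]
tcp_rot: [-0.001, 0.968, 0.251, -0.002]
contact_force: [-0.5, 0.2, 0.2]
width: 0.0668
gripper_force: 0.0
clock: 2.45
ee_pos: [0.6076, -0.0317, 0.1388]
tcp_rot: [-0.0, 0.968, 0.251, -0.0]
contact_force: [0.3, 0.4, -0.4]
width: 0.067
gripper_force: 0.0
[ 0.60826505 -0.03154603  0.13965895] [2.25981103e-04 9.67940682e-01 2.51178367e-01 4.60947117e-04] [-0.09165668 -0.1688729   0.31903565]
```

View pics/crop3.png

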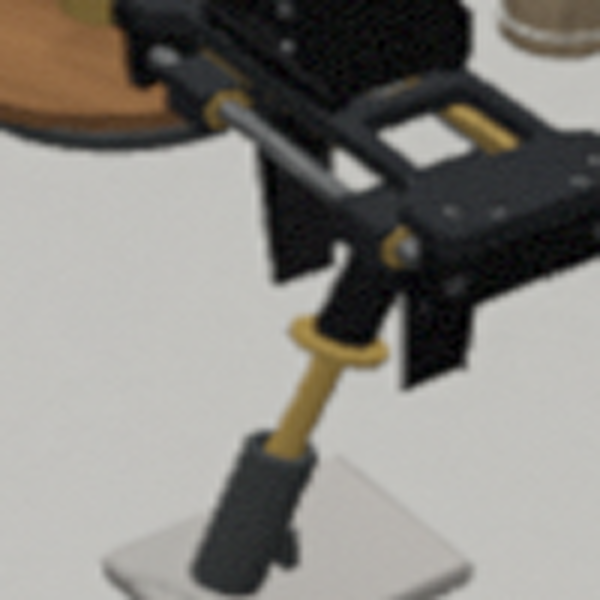

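```bash
python3 -m creep '[[[0.004,-0.005,0],0,0.5],[[0.004,-0.005,0],0,0.3],[[0.004,-0.005,0],0,0.1],[[0.004,-0.005,0],0,0.1],[[0.004,-0.005,0],0,0.1]]' 15;python3 -m creep '[[[0,0,0],0,0.1],[[0,0,0],0,0.1],[[0,0,0],0,0.1]]'
```

```text
clock: 2.92
ee_pos: [0.6092, -0.0244, 0.139]
tcp_rot: [0.0, 0.968, 0.252, 0.0]
contact_force: [0.1, 0.1, 0.3]
width: 0.0386
gripper_force: 0.0
clock: 3.17
ee_pos: [0.6091, -0.0246, 0.1387]
tcp_rot: [0.0, 0.968, 0.252, -0.0]
contact_force: [0.4, 0.0, -0.1]
width: 0.0213
gripper_force: 15.0
```

```bash
python3 -m creep '[[[0.002,0,-0.0046],0,0.1],[[0.004,0,-0.0092],0,0.1],[[0.006,0,-0.0138],0,0.1],[[0.008,0,-0.0184],0,0.1],[[0.008,0,-0.0184],0,0.1]]';python3 -m creep '[[[0.002,0,-0.0046],0,0.1],[[0.004,0,-0.0092],0,0.1],[[0.006,0,-0.0138],0,0.1],[[0.008,0,-0.0184],0,0.1],[[0.008,0,-0.0184],0,0.1]]'
```

```text
clock: 3.58
ee_pos: [0.6173, -0.0205, 0.1588]
tcp_rot: [0.0, 0.968, 0.252, 0.001]
contact_force: [-0.1, -0.0, -1.0]
width: 0.0218
gripper_force: 15.0
clock: 4.0
ee_pos: [0.6241, -0.0166, 0.1771]
tcp_rot: [0.0, 0.968, 0.252, 0.001]
contact_force: [-0.1, -0.6, -1.6]
width: 0.0219
gripper_force: 15.0
```

```bash
python3 -m creep '[[[0.0024,0,-0.0055],0,0.1],[[0.0048,0,-0.011],0,0.1],[[0.0048,0,-0.011],0,0.1],[[0.0048,0,-0.011],0,0.1]]' 15;python3 -m creep '[[[-0.005,0,-0.002],0,0.1],[[-0.010,0,-0.004],0,0.1],[[-0.0145,0,-0.005],0,0.1],[[-0.0145,0,-0.005],0,0.1]]' 5;  python3 - <<'E'
from h import *
s=manip.camera("side")[:,:,::-1]
cv2.imwrite("pics/crop4.png",crop(s,270,180,100,140,500,700)[:600])
E
```

```text
clock: 4.33
ee_pos: [0.6277, -0.0144, 0.1871]
tcp_rot: [0.0, 0.968, 0.252, 0.001]
contact_force: [-0.5, -0.3, -1.6]
width: 0.0215
gripper_force: 15.0
clock: 4.67
ee_pos: [0.6138, -0.022, 0.1917]
tcp_rot: [0.0, 0.968, 0.251, -0.0]
contact_force: [0.2, -0.2, -1.7]
width: 0.022
gripper_force: 5.0
```

View pics/crop4.png

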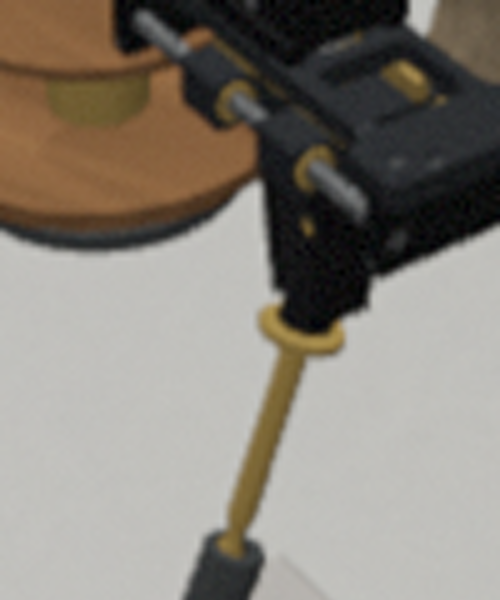

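```bash
python3 -m creep '[[[-0.006,0,-0.001],0,0.1],[[-0.0125,0,-0.0025],0,0.1],[[-0.019,0,-0.0035],0,0.1],[[-0.025,0,-0.004],0,0.1],[[-0.025,0,-0.004],0,0.1]]' 5;python3 -m creep '[[[-0.006,0,0],0,0.1],[[-0.013,0,0],0,0.1],[[-0.016,0,0],0,0.1],[[-0.016,0,0],0,0.1]]' 5;  python3 - <<'E'
from h import *
s=manip.camera("side")[:,:,::-1]
cv2.imwrite("pics/crop5.png",crop(s,250,180,120,140,600,700)[:650][50:])
E
```

```text
clock: 5.13
ee_pos: [0.5918, -0.0343, 0.1957]
tcp_rot: [0.0, 0.968, 0.251, -0.0]
contact_force: [-0.1, -0.5, -1.3]
width: 0.0221
gripper_force: 5.0
clock: 5.47
ee_pos: [0.5781, -0.0418, 0.1954]
tcp_rot: [-0.0, 0.968, 0.251, -0.0]
contact_force: [0.6, 0.3, -1.9]
width: 0.0222
gripper_force: 5.0
```

View pics/crop5.png

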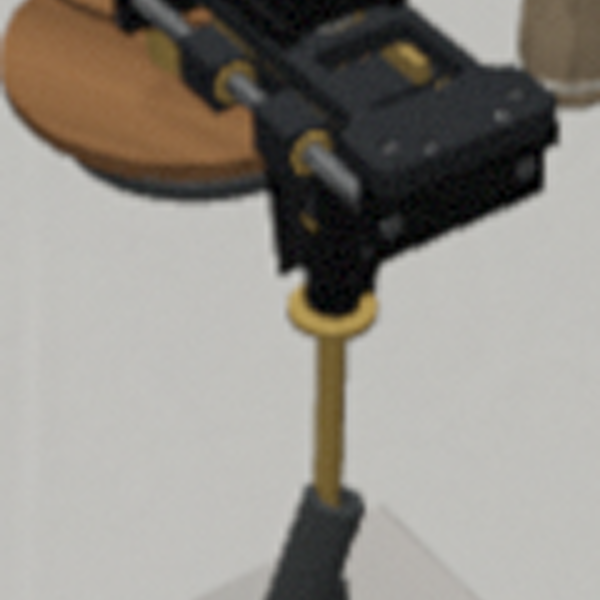

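```bash
python3 -m creep '[[[0,0,-0.015],0,0.1],[[0,0,-0.03],0,0.1],[[0,0,-0.045],0,0.1],[[0,0,-0.06],0,0.1],[[0,0,-0.06],0,0.1]]' 15;python3 -m creep '[[[0,0,0],0,0.1],[[0,0,0],0,0.1]]' 15;  python3 - <<'E'
from h import *
s=manip.camera("side")[:,:,::-1]
cv2.imwrite("pics/crop6.png",crop(s,270,190,100,100,600,600))
st=manip.read_state(); e=st['ee_pos'];print(e,st['tcp_rot'])
g=e+[0,0,.008]
for L in(.032,.080,.137): print(L,((proj("side",g-[0,0,L])[0]-[270,190])*6))
E
```

```text
clock: 5.93
ee_pos: [0.5805, -0.0417, 0.2593]
tcp_rot: [0.001, 0.968, 0.252, 0.003]
contact_force: [-0.1, -1.2, -0.6]
width: 0.0214
gripper_force: 15.0
clock: 6.1
ee_pos: [0.5783, -0.0414, 0.2543]
tcp_rot: [-0.0, 0.968, 0.252, -0.001]
contact_force: [0.6, -0.5, -1.4]
width: 0.0216
gripper_force: 15.0
[ 0.57811895 -0.04134137  0.25380591] [-4.72660670e-04  9.67822465e-01  2.51630929e-01 -1.15226160e-03]
0.032 [267.37520993 216.86521742]
0.08 [271.46470747 342.77565005]
0.137 [275.98922966 482.14374932]
```

View pics/crop6.png

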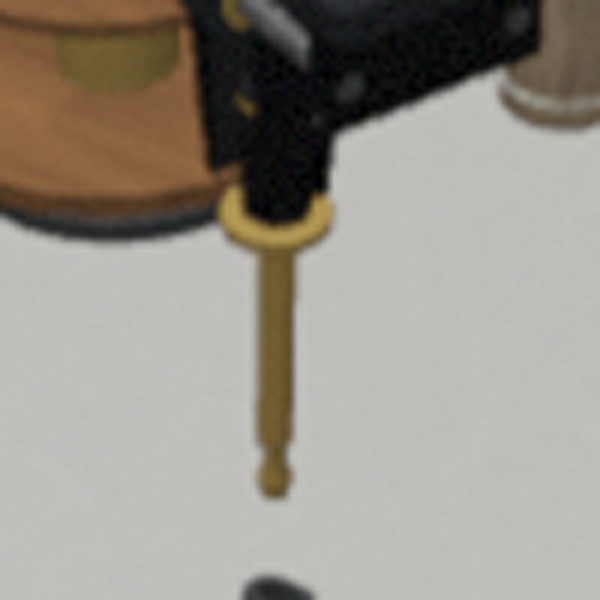

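```bash
python3 -m creep '[[[0.008,-0.020,-0.004],0,0.1],[[0.021,-0.050,-0.008],0,0.1],[[0.035,-0.084,-0.008],0,0.1],[[0.049,-0.118,-0.008],0,0.1],[[0.063,-0.152,-0.008],0,0.1]]' 20;python3 -m creep '[[[0.014,-0.034,0],0,0.1],[[0.028,-0.068,0],0,0.1],[[0.042,-0.102,0],0,0.1],[[0.055,-0.134,0],0,0.1],[[0.066,-0.160,0],0,0.1]]'; python3 -m creep '[[[0.006,-0.013,0],0,0.1],[[0.009,-0.020,0],0,0.1],[[0.009,-0.020,0],0,0.1],[[0.009,-0.020,0],0,0.1],[[0.009,-0.020,0],0,0.1]]'
python3 - <<'E'
from h import *
s=manip.camera("side")[:,:,::-1];t=manip.camera("top")[:,:,::-1]
cv2.imwrite("pics/crop7.png",np.hstack([crop(s,240,110,100,120,500,600),crop(t,170,225,60,120,300,600)]))
st=manip.read_state(); e=st['ee_pos'];print(e,st['tcp_rot'],st['contact_force'])
g=e+[0,0,.008]
for L in(.032,.080,.137): print(L,((proj("side",g-[0,0,L])[0]-[240,110])*5))
print((proj("side",[.537,.316,.113])-[240,110])*5)
E
```

```text
clock: 6.57
ee_pos: [0.5588, 0.1233, 0.2619]
tcp_rot: [-0.0, 0.968, 0.251, -0.001]
contact_force: [0.9, 0.2, -2.2]
width: 0.0217
gripper_force: 20.0
clock: 6.98
ee_pos: [0.5381, 0.2961, 0.2616]
tcp_rot: [-0.0, 0.968, 0.252, -0.001]
contact_force: [0.1, -0.1, -2.5]
width: 0.0214
gripper_force: 20.0
clock: 7.4
ee_pos: [0.5379, 0.3143, 0.2631]
tcp_rot: [0.0, 0.968, 0.251, -0.0]
contact_force: [-0.1, -0.8, -1.6]
width: 0.0218
gripper_force: 20.0
[0.53802038 0.31438383 0.263494  ] [1.53015611e-04 9.68059673e-01 2.50719856e-01 1.88614677e-05] [-0.94456772  0.40428303 -0.56385823]
0.032 [225.94766042  84.44176982]
0.08 [232.36142723 179.37096488]
0.137 [239.56051741 285.99979017]
[[239.92310344 322.91431864]]
```

View pics/crop7.png

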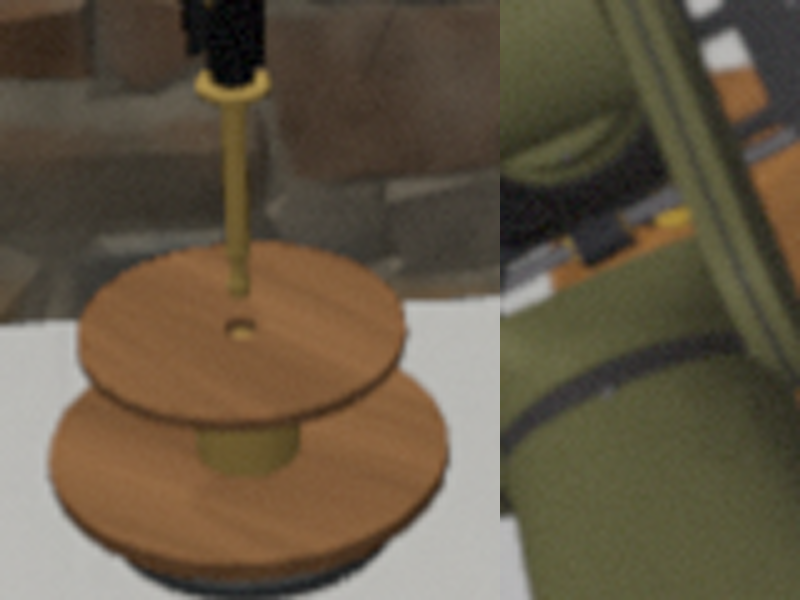

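```bash
python3 - <<'E'
from h import *
for x,y in((.537,.316),(.533,.316),(.541,.316)):
  print([((proj("side",[x+dx,y,z])[0]-[240,110])*5).round(1).tolist() for dx,z in((-.026,.06),(.026,.06))],((proj("side",[x,y-.026,.045])[0]-[240,110])*5).round(1), ((proj("side",[x,y-.1,.045])[0]-[240,110])*5).round(1),((proj("side",[x,y-.1,.033])[0]-[240,110])*5).round(1),[((proj("side",[x+dx,y,.045])[0]-[240,110])*5).round(1).tolist() for dx in(-.1,.1)])
E
python3 -m creep '[[[0,0,0.005],0,0.1],[[0,0,0.01],0,0.1],[[0,0,0.014],0,0.1],[[0,0,0.018],0,0.1],[[0,0,0.018],0,0.1]]' 20; python3 -m creep '[[[0,0,0.001],0,0.1],[[0,0,0.002],0,0.1],[[0,0,0.003],0,0.1],[[0,0,0.004],0,0.1],[[0,0,0.004],0,0.1]]' 20
```

```text
[[193.3, 417.7], [298.9, 411.4]] [249.8 470. ] [255.6 561.7] [257. 582.] [[45.6, 451.9], [448.4, 427.4]]
[[185.2, 418.2], [290.8, 411.9]] [241.6 470.5] [247.  562.3] [248.5 582.5] [[37.4, 452.4], [440.4, 427.9]]
[[201.5, 417.2], [306.9, 410.9]] [258.  469.5] [264.1 561.2] [265.5 581.4] [[53.7, 451.4], [456.4, 426.9]]
clock: 7.92
ee_pos: [0.537, 0.3153, 0.2437]
tcp_rot: [0.0, 0.968, 0.252, -0.001]
contact_force: [-0.3, -0.2, -2.2]
width: 0.0214
gripper_force: 20.0
clock: 8.33
ee_pos: [0.5376, 0.3158, 0.2414]
tcp_rot: [-0.0, 0.968, 0.252, -0.0]
contact_force: [0.2, -0.3, -2.1]
width: 0.0216
gripper_force: 20.0
```

```bash
python3 -m creep '[[[0,0,0.001],0,0.1],[[0,0,0.002],0,0.1],[[0,0,0.003],0,0.1],[[0,0,0.004],0,0.1],[[0,0,0.004],0,0.1]]' 20; python3 -m creep '[[[0,0,0.001],0,0.1],[[0,0,0.002],0,0.1],[[0,0,0.003],0,0.1],[[0,0,0.004],0,0.1],[[0,0,0.004],0,0.1]]' 20
```

```text
clock: 8.75
ee_pos: [0.5375, 0.3157, 0.2371]
tcp_rot: [0.0, 0.968, 0.252, -0.0]
contact_force: [-0.4, -0.4, -1.4]
width: 0.0215
gripper_force: 20.0
clock: 9.17
ee_pos: [0.5384, 0.3162, 0.2361]
tcp_rot: [-0.0, 0.968, 0.252, 0.002]
contact_force: [-1.9, 0.2, 6.0]
width: 0.0214
gripper_force: 20.0
```

Run:
```python
from h import *
t=cv2.imread("pics/top0.png");s=cv2.imread("pics/side0.png")
print("top r,g,b rows268-279 cols 208-221");
for y in range(268,280): print(y,' '.join('%3d/%3d'%(t[y,x,2],t[y,x,0]) for x in range(208,222)))
print("side")
for y in range(171,181): print(y,' '.join('%3d/%3d'%(s[y,x,2],s[y,x,0]) for x in range(281,296)))
for n in("top","side"): print(n,ray(n,(214,273) if n=="top" else (288,176)))
a=np.arange(0,7)*np.pi*2/6
for n in("top","side"):
  for z,r in((.113,.0076),(.105,.0076),(.105,.0074)): print(n,z,proj(n,[[.537+dx,.316+dy,z] for dx,dy in((r,0),(-r,0),(0,r),(0,-r))]).round(1).tolist())
```

```text
top r,g,b rows268-279 cols 208-221
268 137/ 58 135/ 56 134/ 58 131/ 51 133/ 56 137/ 59 134/ 54 132/ 56 134/ 58 131/ 58 127/ 50 129/ 54 130/ 57 129/ 58
269 134/ 52 134/ 58 127/ 50 123/ 47 126/ 48 130/ 54 129/ 52 132/ 55 127/ 50 128/ 52 125/ 52 129/ 58 127/ 56 126/ 51
270 129/ 52 127/ 53 125/ 52 122/ 46 123/ 50 123/ 44 131/ 53 126/ 51 121/ 50 121/ 50 125/ 52 128/ 55 124/ 49 125/ 54
271 125/ 56 124/ 52 125/ 54 121/ 49 123/ 51 137/ 55 143/ 57 132/ 52 113/ 50 110/ 47 119/ 48 122/ 48 124/ 52 123/ 51
272 123/ 51 125/ 53 125/ 56 121/ 51 132/ 53 148/ 56 146/ 49 122/ 51  99/ 43  97/ 41 112/ 45 125/ 54 124/ 50 123/ 53
273 125/ 54 127/ 52 121/ 47 119/ 49 130/ 50 148/ 56 138/ 55 110/ 45  89/ 33  95/ 42 110/ 44 123/ 51 123/ 54 118/ 48
274 125/ 49 125/ 53 121/ 51 116/ 47 132/ 54 147/ 56 133/ 48 106/ 43  89/ 38 100/ 47 117/ 52 119/ 50 122/ 51 118/ 52
275 125/ 52 123/ 49 123/ 53 125/ 53 130/ 54 143/ 54 133/ 52 107/ 41  94/ 40 101/ 45 113/ 44 120/ 51 120/ 51 121/ 53
276 123/ 52 121/ 48 121/ 48 126/ 53 129/ 55 131/ 56 128/ 49 115/ 44 111/ 46 110/ 43 117/ 51 118/ 51 123/ 57 119/ 51
277 120/ 48 122/ 49 1
[... 1524 characters left out ...]
124/ 55 125/ 60 126/ 58 126/ 56 128/ 59 128/ 58
top (array([0.33011985, 0.06583934, 1.47293865]), array([ 0.14884259,  0.17982485, -0.97237282]))
side (array([ 0.53994769, -0.771412  ,  0.79857647]), array([-0.00244009,  0.84451181, -0.53553138]))
top 0.113 [[214.7, 270.3], [214.4, 276.8], [211.3, 273.5], [217.8, 273.6]]
top 0.105 [[215.3, 270.9], [215.0, 277.3], [211.9, 274.0], [218.3, 274.2]]
top 0.105 [[215.3, 271.0], [215.0, 277.2], [212.0, 274.0], [218.2, 274.2]]
side 0.113 [[291.2, 174.4], [284.8, 174.8], [287.9, 172.9], [288.1, 176.3]]
side 0.105 [[291.3, 177.2], [285.0, 177.6], [288.1, 175.7], [288.3, 179.1]]
side 0.105 [[291.2, 177.2], [285.1, 177.6], [288.1, 175.8], [288.3, 179.1]]
```

```bash
python3 -m creep '[[[-0.0005,0.0009,0],0,0.1],[[-0.001,0.0018,0],0,0.1],[[-0.0015,0.0026,0],0,0.1],[[-0.002,0.0035,0],0,0.1],[[-0.002,0.0035,0],0,0.1]]' 20; python3 -m creep '[[[-0.0005,0.0009,0],0,0.1],[[-0.001,0.0018,0],0,0.1],[[-0.0015,0.0026,0],0,0.1],[[-0.0015,0.0026,0],0,0.1],[[-0.0015,0.0026,0],0,0.1]]' 20
```

```text
clock: 9.58
ee_pos: [0.5381, 0.3135, 0.2362]
tcp_rot: [-0.002, 0.968, 0.252, 0.002]
contact_force: [-1.5, 2.4, 5.0]
width: 0.0217
gripper_force: 20.1
clock: 10.0
ee_pos: [0.5374, 0.3088, 0.233]
tcp_rot: [-0.0, 0.968, 0.252, -0.0]
contact_force: [0.1, 2.4, -0.2]
width: 0.0223
gripper_force: 20.0
```

```bash
python3 -m creep '[[[0,0,0.002],0,0.1],[[0,0,0.004],0,0.1],[[0,0,0.006],0,0.1],[[0,0,0.008],0,0.1],[[0,0,0.008],0,0.1]]' 20; python3 -m creep '[[[0,0,0],0,0.1],[[0,0,0],0,0.1]]' 20
```

```text
clock: 10.42
ee_pos: [0.5371, 0.3083, 0.2242]
tcp_rot: [0.0, 0.968, 0.252, -0.001]
contact_force: [-0.5, 1.1, -2.3]
width: 0.0218
gripper_force: 20.0
clock: 10.58
ee_pos: [0.5374, 0.3084, 0.2251]
tcp_rot: [0.0, 0.968, 0.252, -0.0]
contact_force: [0.9, 0.5, -2.2]
width: 0.0214
gripper_force: 20.0
```

```bash
python3 -m creep '[[[0,0,0.004],0,0.1],[[0,0,0.008],0,0.1],[[0,0,0.012],0,0.1],[[0,0,0.016],0,0.1],[[0,0,0.02],0,0.1]]' 20; python3 -m creep '[[[0,0,0.004],0,0.1],[[0,0,0.008],0,0.1],[[0,0,0.012],0,0.1],[[0,0,0.015],0,0.1],[[0,0,0.015],0,0.1]]' 20
```

```text
clock: 11.0
ee_pos: [0.5374, 0.3089, 0.2051]
tcp_rot: [-0.0, 0.968, 0.252, -0.0]
contact_force: [-0.9, 1.1, -0.0]
width: 0.0217
gripper_force: 20.0
clock: 11.42
ee_pos: [0.5371, 0.3084, 0.1893]
tcp_rot: [0.0, 0.968, 0.252, -0.001]
contact_force: [-0.3, 1.8, -3.1]
width: 0.0216
gripper_force: 20.0
```

```bash
python3 -m creep '[[[0.001,-0.0017,0],0,0.1],[[0.002,-0.0034,0],0,0.1],[[0.003,-0.005,0],0,0.1],[[0.0032,-0.0057,0],0,0.1],[[0.0032,-0.0057,0],0,0.1]]' 20; python3 -m creep '[[[0,0,0.004],0,0.1],[[0,0,0.008],0,0.1],[[0,0,0.010],0,0.1],[[0,0,0.012],0,0.1],[[0,0,0.012],0,0.1]]' 20;  python3 -m creep '[[[0,0,0.001],0,0.1],[[0,0,0.002],0,0.1],[[0,0,0.003],0,0.1],[[0,0,0.003],0,0.1]]' 20
```

```text
clock: 11.83
ee_pos: [0.5376, 0.3147, 0.1903]
tcp_rot: [0.001, 0.968, 0.252, -0.0]
contact_force: [0.7, -2.6, -2.4]
width: 0.0216
gripper_force: 20.0
clock: 12.25
ee_pos: [0.5374, 0.3149, 0.1778]
tcp_rot: [0.0, 0.968, 0.252, -0.0]
contact_force: [-0.3, -2.9, -1.4]
width: 0.0219
gripper_force: 20.0
clock: 12.58
ee_pos: [0.5374, 0.3152, 0.1753]
tcp_rot: [0.0, 0.968, 0.252, -0.0]
contact_force: [-1.0, -3.6, -1.0]
width: 0.0218
gripper_force: 20.0
```

```bash
python3 -m creep '[[[0,0,0.001],0,0.1],[[0,0,0.002],0,0.1],[[0,0,0.003],0,0.1],[[0,0,0.003],0,0.1]]' 20; python3 -m creep '[[[0,0,0.001],0,0.1],[[0,0,0.002],0,0.1],[[0,0,0.003],0,0.1],[[0,0,0.003],0,0.1]]' 20
```

```text
clock: 12.92
ee_pos: [0.5374, 0.3153, 0.1723]
tcp_rot: [-0.0, 0.968, 0.252, -0.0]
contact_force: [-0.5, -3.2, -1.1]
width: 0.0215
gripper_force: 20.0
clock: 13.25
ee_pos: [0.5374, 0.3153, 0.1692]
tcp_rot: [-0.0, 0.968, 0.252, -0.0]
contact_force: [-0.6, -2.9, -0.2]
width: 0.0219
gripper_force: 20.0
```

```bash
python3 -m creep '[[[0,0,0.002],0,0.1],[[0,0,0.004],0,0.1],[[0,0,0.006],0,0.1],[[0,0,0.008],0,0.1],[[0,0,0.008],0,0.1]]' 45; python3 -m creep '[[[0,0,0.002],0,0.1],[[0,0,0.004],0,0.1],[[0,0,0.005],0,0.1],[[0,0,0.006],0,0.1],[[0,0,0.006],0,0.1]]' 45
```

```text
clock: 13.67
ee_pos: [0.5373, 0.3151, 0.1606]
tcp_rot: [0.0, 0.968, 0.252, -0.0]
contact_force: [-0.6, -1.2, -1.2]
width: 0.0214
gripper_force: 45.0
clock: 14.08
ee_pos: [0.5374, 0.3153, 0.1552]
tcp_rot: [-0.0, 0.968, 0.252, -0.0]
contact_force: [-0.7, -1.9, -0.6]
width: 0.0212
gripper_force: 45.0
```

```bash
python3 -m creep '[[[0,0,0.002],0,0.1],[[0,0,0.004],0,0.1],[[0,0,0.006],0,0.1],[[0,0,0.006],0,0.1]]' 50; python3 -m creep '[[[0,0,0.002],0,0.1],[[0,0,0.004],0,0.1],[[0,0,0.005],0,0.1],[[0,0,0.005],0,0.1]]' 50
```

```text
clock: 14.42
ee_pos: [0.538, 0.3155, 0.1498]
tcp_rot: [-0.0, 0.968, 0.252, 0.001]
contact_force: [-1.5, -2.3, 1.8]
width: 0.0215
gripper_force: 50.0
clock: 14.75
ee_pos: [0.5373, 0.3151, 0.1434]
tcp_rot: [0.0, 0.968, 0.252, -0.0]
contact_force: [0.7, -1.3, -1.0]
width: 0.0211
gripper_force: 50.0
```

```bash
python3 -m creep '[[[0,0,0.001],0,0.1],[[0,0,0.002],0,0.1],[[0,0,0.003],0,0.1],[[0,0,0.003],0,0.1]]' 50; python3 -m creep '[[[0,0,0.001],0,0.1],[[0,0,0.002],0,0.1],[[0,0,0.003],0,0.1],[[0,0,0.003],0,0.1]]' 50
```

```text
clock: 15.08
ee_pos: [0.5372, 0.3153, 0.1407]
tcp_rot: [-0.0, 0.968, 0.252, -0.0]
contact_force: [-0.7, 0.0, -2.5]
width: 0.0212
gripper_force: 50.0
clock: 15.42
ee_pos: [0.5379, 0.3153, 0.14]
tcp_rot: [0.0, 0.968, 0.252, 0.0]
contact_force: [-1.9, -3.7, 5.6]
width: 0.0213
gripper_force: 50.0
```

```bash
python3 -m creep '[[[0,0,0.001],0,0.1],[[0,0,0.002],0,0.1],[[0,0,0.003],0,0.1],[[0,0,0.003],0,0.1]]' 50; python3 -m creep '[[[0,0,0.001],0,0.1],[[0,0,0.002],0,0.1],[[0,0,0.003],0,0.1],[[0,0,0.003],0,0.1]]' 50
```

```text
clock: 15.75
ee_pos: [0.5386, 0.3156, 0.14]
tcp_rot: [0.0, 0.968, 0.252, 0.001]
contact_force: [-5.8, -3.7, 14.8]
width: 0.0211
gripper_force: 50.0
clock: 16.08
ee_pos: [0.5391, 0.3159, 0.14]
tcp_rot: [-0.0, 0.968, 0.252, 0.002]
contact_force: [-9.7, -6.6, 25.9]
width: 0.0214
gripper_force: 50.0
```

```bash
python3 -m creep '[[[0,0,-0.003],0,0.1],[[0,0,-0.006],0,0.1],[[0,0,-0.006],0,0.1]]' 50
python3 - <<'E'
from h import *
s=manip.camera("side")[:,:,::-1]
cv2.imwrite("pics/crop8.png",crop(s,240,130,100,100,600,600))
E
```

```text
clock: 16.33
ee_pos: [0.5379, 0.3153, 0.14]
tcp_rot: [0.0, 0.968, 0.252, 0.001]
contact_force: [-3.1, -2.4, 9.2]
width: 0.0212
gripper_force: 50.0
```

View pics/crop8.png

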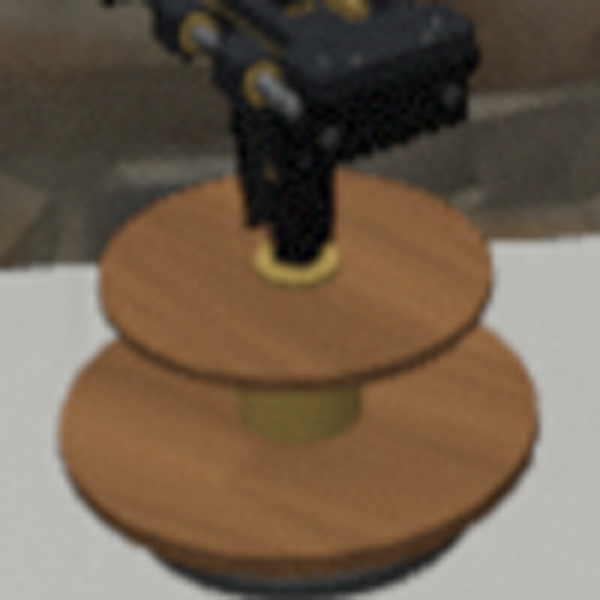

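```bash
python3 -m creep '[[[0,0,-0.001],0,0.1],[[0,0,-0.002],0,0.1],[[0,0,-0.003],0,0.1],[[0,0,-0.003],0,0.1]]' 50;python3 -m creep '[[[0,0,-0.001],0,0.1],[[0,0,-0.0015],0,0.1],[[0,0,-0.0015],0,0.1]]' 50
```

```text
clock: 16.72
ee_pos: [0.5373, 0.3151, 0.1403]
tcp_rot: [0.0, 0.968, 0.252, -0.0]
contact_force: [1.0, -1.6, -1.4]
width: 0.021
gripper_force: 50.0
clock: 16.97
ee_pos: [0.537, 0.3152, 0.1417]
tcp_rot: [-0.0, 0.968, 0.252, -0.001]
contact_force: [0.6, -0.3, -5.5]
width: 0.0214
gripper_force: 50.0
```

```bash
python3 -m creep '[[[0,0,-0.001],0,0.1],[[0,0,-0.002],0,0.1],[[0,0,-0.002],0,0.1]]' 50;python3 -m creep '[[[0,0,0.003],0,0.1],[[0,0,0.006],0,0.1],[[0,0,0.009],0,0.1],[[0,0,0.011],0,0.1],[[0,0,0.011],0,0.1]]' 50;python3 -m creep '[[[0,0,-0.003],0,0.1],[[0,0,-0.006],0,0.1],[[0,0,-0.0075],0,0.1],[[0,0,-0.0075],0,0.1],[[0,0,-0.0075],0,0.1]]' 50
```

```text
clock: 17.22
ee_pos: [0.537, 0.3151, 0.1445]
tcp_rot: [-0.0, 0.968, 0.252, -0.001]
contact_force: [0.4, 0.1, -4.7]
width: 0.021
gripper_force: 50.0
clock: 17.63
ee_pos: [0.5391, 0.3158, 0.14]
tcp_rot: [-0.0, 0.968, 0.252, 0.002]
contact_force: [-7.3, -3.9, 17.5]
width: 0.0211
gripper_force: 50.0
clock: 18.05
ee_pos: [0.5378, 0.3152, 0.1413]
tcp_rot: [0.0, 0.968, 0.252, 0.0]
contact_force: [1.7, -0.5, -1.8]
width: 0.0214
gripper_force: 50.0
```

```bash
python3 -m creep '[[[0,0,-0.001],0,0.1],[[0,0,-0.001],0,0.1]]' 50;python3 -m creep '[[[0,0,-0.001],0,0.1],[[0,0,-0.001],0,0.1]]';python3 -m creep '[[[0,0,-0.001],0,0.1],[[0,0,-0.001],0,0.1]]';python3 -m creep '[[[0,0,-0.001],0,0.1],[[0,0,-0.001],0,0.1]]';python3 -m creep '[[[0,0,-0.001],0,0.1],[[0,0,-0.001],0,0.1]]';python3 -m creep '[[[0,0,-0.001],0,0.1],[[0,0,-0.001],0,0.1]]'
```

```text
clock: 18.22
ee_pos: [0.5374, 0.3151, 0.1416]
tcp_rot: [0.0, 0.968, 0.252, -0.0]
contact_force: [1.4, -0.2, -4.4]
width: 0.0211
gripper_force: 50.0
clock: 18.38
ee_pos: [0.5371, 0.3151, 0.1427]
tcp_rot: [0.0, 0.968, 0.252, -0.001]
contact_force: [0.8, -1.4, -5.5]
width: 0.0215
gripper_force: 50.0
clock: 18.55
ee_pos: [0.5371, 0.3152, 0.144]
tcp_rot: [-0.0, 0.968, 0.252, -0.001]
contact_force: [-0.1, -0.8, -6.4]
width: 0.0216
gripper_force: 50.0
clock: 18.72
ee_pos: [0.5372, 0.3153, 0.1455]
tcp_rot: [-0.0, 0.968, 0.252, -0.0]
contact_force: [-0.6, -0.9, -5.1]
width: 0.0213
gripper_force: 50.0
clock: 18.88
ee_pos: [0.5375, 0.3154, 0.147]
tcp_rot: [-0.0, 0.968, 0.252, 0.0]
contact_force: [-1.0, -0.0, -3.9]
width: 0.0215
gripper_force: 50.0
clock: 19.05
ee_pos: [0.5377, 0.3154, 0.1482]
tcp_rot: [-0.0, 0.968, 0.252, 0.0]
contact_force: [-1.2, -0.2, -2.3]
width: 0.0213
gripper_force: 50.0
```

```bash
python3 -m creep '[[[0,0,0.001],0,0.1],[[0,0,0.002],0,0.1]]' 50;python3 -m creep '[[[0,0,0.001],0,0.1],[[0,0,0.002],0,0.1]]';python3 -m creep '[[[0,0,0.001],0,0.1],[[0,0,0.002],0,0.1]]';python3 -m creep '[[[0,0,0.001],0,0.1],[[0,0,0.002],0,0.1]]';python3 -m creep '[[[0,0,0.001],0,0.1],[[0,0,0.002],0,0.1]]';python3 -m creep '[[[0,0,0.002],0,0.1],[[0,0,0.004],0,0.1],[[0,0,0.005],0,0.1],[[0,0,0.005],0,0.1]]'
```

```text
clock: 19.22
ee_pos: [0.5383, 0.3157, 0.1475]
tcp_rot: [-0.0, 0.968, 0.252, 0.001]
contact_force: [-1.8, -1.7, 3.4]
width: 0.0215
gripper_force: 50.0
clock: 19.38
ee_pos: [0.5383, 0.3153, 0.1445]
tcp_rot: [0.0, 0.968, 0.252, 0.001]
contact_force: [-0.9, -0.8, 2.2]
width: 0.0214
gripper_force: 50.0
clock: 19.55
ee_pos: [0.5378, 0.3152, 0.1412]
tcp_rot: [0.0, 0.968, 0.252, 0.0]
contact_force: [0.6, -0.9, -0.9]
width: 0.0216
gripper_force: 50.0
clock: 19.72
ee_pos: [0.5379, 0.3152, 0.14]
tcp_rot: [0.0, 0.968, 0.252, 0.0]
contact_force: [-1.4, -2.0, 6.8]
width: 0.021
gripper_force: 50.0
clock: 19.88
ee_pos: [0.5384, 0.3154, 0.1399]
tcp_rot: [0.0, 0.968, 0.252, 0.001]
contact_force: [-3.9, -2.6, 13.6]
width: 0.0214
gripper_force: 50.0
clock: 20.22
ee_pos: [0.5393, 0.316, 0.1399]
tcp_rot: [-0.0, 0.968, 0.252, 0.002]
contact_force: [-9.1, -6.5, 26.1]
width: 0.0212
gripper_force: 50.0
```

```bash
python3 -m creep '[[[0,0,-0.003],0,0.1],[[0,0,-0.005],0,0.1],[[0,0,-0.0065],0,0.1],[[0,0,-0.0065],0,0.1],[[0,0,-0.0065],0,0.1]]' 50; python3 -m creep '[[[0,0,0],0,0.3],[[0,0,0],0,0.4],[[0,0,0],0,0.4],[[0,0,0],0,0.4],[[0,0,0],0,0.4]]' 20;  python3 -m creep '[[[0,0,-0.005],0,0.4],[[0,0,-0.015],0,0.4],[[0,0,-0.03],0,0.4],[[0,0,-0.05],0,0.4],[[0,0,-0.07],0,0.4]]'; python3 -m creep '[[[0,0.0,-0.03],0,0.4],[[0,0,-0.06],0,0.4],[[0,0,-0.08],0,0.4],[[0,0,-0.08],0,0.4]]'
python3 - <<'E'
from h import *
s=manip.camera("side")[:,:,::-1]
cv2.imwrite("pics/crop9.png",crop(s,240,130,100,100,600,600)); cv2.imwrite("pics/fin.png",s)
b=cv2.cvtColor(crop(s,240,130,100,100,600,600),cv2.COLOR_BGR2HSV).astype(int)
for z in(.118,.1405,.163): print(z,(proj("side",[.537,.3152,z])[0]).round(1))
# dark knob centroid per row & gold collar extent & tray hull in original pixels
h=cv2.cvtColor(s,cv2.COLOR_BGR2HSV).astype(int)
for y in range(148,182,2):
    d=[x for x in range(270,310) if h[y,x,2]<45]; g=[x for x in range(270,310) if 18<=h[y,x,0]<30 and h[y,x,1]>90 and h[y,x,2]>110]
    print(y,(d[0],d[-1],len(d)) if d else '',(g[0],g[-1],len(g)) if g else '')
a=cv2.imread("pics/side0.png")
for n,(x,y,w,hh) in dict(salt=(350,145,30,70),pepper=(375,180,32,75)).items():
    print(n,np.abs(a[y:y+hh,x:x+w].astype(int)-s[y:y+hh,x:x+w]).mean())
E
```

```text
clock: 20.63
ee_pos: [0.538, 0.3153, 0.1399]
tcp_rot: [0.0, 0.968, 0.252, 0.001]
contact_force: [-1.5, -2.2, 7.7]
width: 0.0211
gripper_force: 50.0
clock: 21.05
ee_pos: [0.5372, 0.3152, 0.1382]
tcp_rot: [-0.0, 0.968, 0.252, -0.0]
contact_force: [-0.8, -0.4, 0.3]
width: 0.0377
gripper_force: 0.0
clock: 21.47
ee_pos: [0.5375, 0.3152, 0.2103]
tcp_rot: [-0.0, 0.968, 0.252, 0.0]
contact_force: [0.1, -0.3, 1.0]
width: 0.0379
gripper_force: 0.0
clock: 21.8
ee_pos: [0.5398, 0.3164, 0.2972]
tcp_rot: [-0.001, 0.968, 0.252, 0.006]
contact_force: [0.1, -0.4, 1.7]
width: 0.0381
gripper_force: 0.0
0.118 [287.9 173. ]
0.1405 [287.3 164.9]
0.163 [286.8 156.5]
148  
150  
152  
154  
156 (285, 292, 8) 
158 (285, 292, 8) 
160 (285, 291, 2) 
162 (285, 292, 8) 
164 (285, 292, 8) 
166 (285, 292, 8) 
168 (285, 292, 8) 
170 (285, 292, 8) (294, 294, 1)
172 (286, 292, 7) (282, 295, 6)
174  (282, 295, 9)
176  (283, 293, 11)
178  (289, 289, 1)
180  
salt 1.2671428571428571
pepper 1.68625
```

```bash
python3 -m creep '[[[0,0,0],0,0.4],[[0,0,0],0,0.4],[[0,0,0],0,0.4],[[0,0,0],0,0.4]]'; python3 -c "
from rig import manip
print(manip.close_job())"
```

```text
clock: 22.18
ee_pos: [0.5369, 0.3149, 0.287]
tcp_rot: [0.0, 0.968, 0.252, -0.001]
contact_force: [0.4, -0.3, 0.7]
width: 0.0381
gripper_force: 0.0
the job is handed in; nothing more can be done
None
```

The pin is through the upper tray and column and snapped into the base clip, with its collar seated on the upper tray; the stand looks upright, the mills haven't moved, the gripper is clear, and the job is handed in at about 22 s of the 72 s allowed.

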